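# Try out the stay of the lift-up cupboard door

## Task

Try out the stay on the wide lift-up door of the oak countertop cupboard: raise that door by its pull until its stay locks, let go so that it stands open by itself with nothing touching it for a moment, then press the round release button on the cupboard's end housing so that the stay unlocks and the door comes down fully shut. Do not open the narrow door beside it.

Things in the scene. Friction and masses are not known exactly. Their poses are not given: they have to be found in the camera images.
- cupboard: Oak countertop cupboard, fixed, 440 wide (y) x 210 deep x 150 mm high. Origin: on the counter, below the wide door's hinge at its mid width. x points to its back, away from the pulls; y along the hinges, to the narrow door; z up. From the pull side: narrow door left, wide door middle, flat-topped housing with the release button right. Doors slope gently down to the front edge.
- door_pull (a point): Middle of the wide door's pull, a steel bar 24 mm wide (y) x 14 thick, 48 long, sticking out of the middle of the front edge in the door's plane: pinch its sides from above, fingers closing along y. At door angle q, b = q - 0.26, in the cupboard frame, mm: x = -206 cos b - 8 sin b, y = 0, z = 150 + 206 sin b - 8 cos b. It may turn between the pads, tool kept pointing down.
- lift_door (a joint): Angle of the wide door (200 x 180 x 16 mm, about 0.45 kg; hinge line along y at x = 0, z = 150 mm), rad: 0 shut, grows as the front rises, end stop 1.32. The stay catches on passing 1.20, after a slight resistance from 0.87 on: raise to about 1.26 to be sure; let go, it then stays at 1.20. Not caught, or unlocked, it sinks shut by itself, damped, in 1 to 4 s. Raising takes about 4 to 7 N.
- release_top (a point): Centre of the top of the stay's release button: round, black, 34 mm across, on the flat housing (150 mm high) at x = -90, y = -164 mm in the cupboard frame, its top at z = 174 mm when up. Press straight down with closed fingers.
- release (a joint): Travel of the release button, m: 0 up, 0.012 fully down, sprung (2.5 N to start, 7 N at the bottom). It dips and springs back as the stay catches. The stay lets go at 0.006 to 0.007: press to about 0.011 and keep it so for about 1 s, until the door has begun to sink, then let it come up.
- narrow_door (a joint): Angle of the narrow door, rad: 0 shut, grows as it opens. 88 mm wide, same kind of pull, its middle at y = +160 mm in the cupboard frame. Not to be opened.

How it is judged:
On the way, in this order (a step that is already met when the one before it is completed fails the run):
1. the wide door stands open on its locked stay, nothing of the robot touching it, for 0.5 s (value of joint lift_door above 1.12 rad and contact force between lift_door and the arm below 0.2 N and contact force between lift_door and the fingers below 0.2 N and value of joint release below 0.003 m), for 0.5 s.
2. the release button is pressed in while the door is still up (value of joint release above 0.004 m and value of joint lift_door above 0.8 rad), for 0.03 s.
At the end, for the whole second after the job is handed in: the wide door is shut (within 0.05 rad) and at rest, the release button is up again (within 3 mm) and the narrow door is shut (within 0.05 rad) (value of joint each of lift_door, narrow_door below 0.05 rad and velocity of joint lift_door between -0.05 and 0.05 rad/s and value of joint release below 0.003 m); the robot touches nothing.
It fails at once if the narrow door is opened by more than 0.15 rad (value of joint narrow_door above 0.15 rad).
It also fails if it takes over 51 s, if anything falls off the work surface, if the arm or the gripper's body presses on something with over 40 N, if the wrist force passes 120 N, or if a joint passes its speed limit or range.

## Robot

A 7-joint arm with a two-finger parallel gripper is mounted at the origin on the work surface. World frame = base frame: x ahead of the robot, y to its left, z up, the work surface at z = 0. Lengths are in m, angles in rad, forces in N, time in s.
With the tool pointing down it reaches from about 0.425 to 0.875 m from the base axis. Payload 4.7 kg.
Tool frame: the origin (TCP) lies at the very end of the fingers, on their centre line; the grasp point (between the pads) lies 19 mm behind it; z points along the fingers, y is the line along which they close (so a half turn about z gives the same grasp; the last joint's range is limited). The gripper opens to 87 mm and grips with 3 to 60 N. Pads are 19 mm wide; open, the fingers measure 117 mm over their backs; the gripper's body (75 mm by 190 mm) begins 51 mm behind the grasp point.
Start: joints at [-1.284, 0.321, -0.07, 1.45, 0.023, 1.371, -0.057], TCP at [0.175, 0.626, 0.223] pointing down, gripper open.
Joint ranges: [-2.86, 2.86], [-0.3, 2.09], [-1.38, 1.24], [0.06, 2.45], [-1.56, 4.7], [0.09, 2.05], [-2.69, 2.69]. Speed limits (rad/s): [2.57, 2.57, 3.14, 3.14, 3.14, 3.14, 3.14].

## Interface

Orientations are given as a unit quaternion [x, y, z, w].
In Python, from workcell import env, cams gives the robot as it stands (env), with the cameras (cams).
- The arm moves only by the shell command python3 shift.py FILE [FORCE], which reads ROWS from the file FILE. ROWS is a JSON list of rows, 1 to 5 of them, each written [[dx, dy, dz], turn, opening]: dx, dy, dz in shares of the most that a row can go, 1 being 62.5 mm, then a turn about the tool's z in normalised numbers (1 is 2 rad), then the finger opening in m; each row shifts and turns the commanded pose from where the row before left it, along the tool's axes as they then stand; what a row does not reach is not made up. A row lasts 1/8 s, in which the tool goes at most 0.0625 m and 0.188 rad, less where a joint would pass 70% of its speed; a pose out of reach is approached as far as the arm can. The fingers move at their own pace and stop on an object; FORCE is the grip in N (left out, the last holds). Time passes only in rows, so rows that do not move let the fingers close. It prints the time, the measured TCP pose, the force, the opening and the grip force at its end. No shift or turn number may pass 1 either way. Input that does not fit is refused with a message, and nothing moves.
- env.get_state(): the state, without advancing time (a new reading comes with each control period).
- cams.capture(name): name is "scene" or "top" or "wrist"; returns the picture (480x640x3 uint8, blue, green, red); there is no depth.
- cams.camera_model(name): a dict with "mtx" (3x3 intrinsics, pixels), "k1" (the pictures are not rectified: a ray, as slopes to the right and down, at radius r is drawn at 1 + k1 r^2 times it, then the intrinsics apply), "position" and "attitude" of the camera in the world. Camera axes: x right, y down, z forward; pixel columns grow to the right and rows downward; lengths in m; the calibration is good to about 2 mm. A picture is of the moment at which its call begins: read the wrist's pose just before it. camera_model takes no time and is no camera call; for the wrist camera it gives the pose at the moment of the call.
- env.hand_in(): hands the job in; it is judged then, once.
The state is a dict: "clock": time; "joint_pos": joint angles; "qvel": joint speeds; "effort": joint torques, N m; "tcp_pos": TCP position; "tool_rot": TCP orientation; "wrist_force": force on the tool from outside, world axes, zero at the start; "wrist_torque": the same for the moment, N m; "opening": finger opening in m; "grip_force": force on a finger pad.
Only numpy, scipy, OpenCV 4.12 (cv2) and the standard library are available. Lean on these libraries where they do the work, as an engineer would, in place of code of your own. Each camera call takes 0.05 s, during which the arm holds its last target. There are 200 camera calls.

## Working session

There is one attempt and no reset: what is moved stays moved. The work goes in short steps, Python scripts to look and compute and a shell command to move; the robot and the scene stay as the last step left them, time stands still between calls to the robot, and variables do not carry over. Pictures are saved under pics/ and viewed, at most 10 in all, crops included, and the job is handed in when it is done.

```bash
ls; mkdir -p pics; python3 - <<'E'
from workcell import env, cams
import cv2
for n in ("scene","top"):
    cv2.imwrite(f"pics/{n}0.png",cams.capture(n)); m=cams.camera_model(n); print(n,m)
s=env.get_state(); print(s["clock"],s["tcp_pos"],s["tool_rot"])
E
```

```text
pics
shift.py
workcell.py
scene {'mtx': array([[549.02543832,   0.        , 317.52725153],
       [  0.        , 549.02543832, 240.50923902],
       [  0.        ,   0.        ,   1.        ]]), 'k1': -0.12277917287590259, 'position': array([ 1.18270543, -0.29761094,  0.59074671]), 'attitude': array([ 0.76361024,  0.44573933, -0.2353107 , -0.40354024])}
top {'mtx': array([[591.01881905,   0.        , 332.29508845],
       [  0.        , 591.01881905, 243.21135451],
       [  0.        ,   0.        ,   1.        ]]), 'k1': -0.10596435891193526, 'position': array([0.42622483, 0.02895431, 1.08869712]), 'attitude': array([-0.7040457 ,  0.70553021, -0.05281031,  0.06130122])}
0.1 [0.1750438  0.62547057 0.22158437] [ 1.35958983e-01  9.90714091e-01 -8.59847680e-04 -7.31038535e-05]
```

View pics/scene0.png

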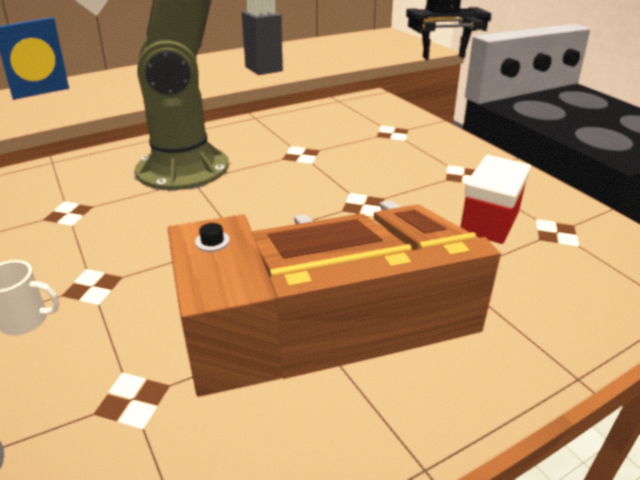

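View pics/top0.png

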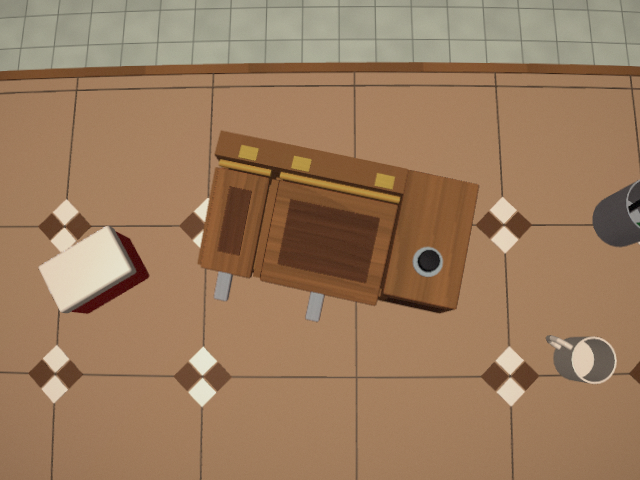

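The top view shows the button at about (428,261), the wide pull at (315,307) and the narrow pull at (223,286). Next I'll fit the cupboard pose from these.

```bash
cat > h.py <<'E'
import numpy as np, cv2
from scipy.spatial.transform import Rotation as R
def ray(m,px):
    u=cv2.undistortPoints(np.array([[px]],float),m["mtx"],np.array([m["k1"],0,0,0,0.]))[0,0]
    return m["position"],R.from_quat(m["attitude"]).apply([*u,1])
def onplane(m,px,z):
    p,d=ray(m,px); return p+d*(z-p[2])/d[2]
def blob(mask,x0,x1,y0,y1):
    k=np.zeros(mask.shape,np.uint8); k[y0:y1,x0:x1]=mask[y0:y1,x0:x1]
    n,l,s,c=cv2.connectedComponentsWithStats(k); i=1+np.argmax(s[1:,4]); return c[i],s[i],l==i
E
python3 - <<'E'
from h import *; from workcell import env, cams
im=cv2.imread("pics/top0.png"); m=cams.camera_model("top")
hsv=cv2.cvtColor(im,cv2.COLOR_BGR2HSV)
gray=((hsv[...,1]<60)&(hsv[...,2]>90)).astype(np.uint8); blk=(im.max(2)<60).astype(np.uint8)
cw,sw,_=blob(gray,300,335,280,335); cn,sn,_=blob(gray,205,240,262,312); cb,sb,_=blob(blk,410,446,243,280)
print(cw,sw,cn,sn,cb,sb)
W=[onplane(m,cw,.0961),onplane(m,cn,.0961),onplane(m,cb,.174)]
L=np.array([[-.1988,0],[-.1988,.160],[-.09,-.164]]); W=np.array(W)[:,:2]
H=W-W.mean(0); l=L-L.mean(0)
a=np.angle(np.sum((H[:,0]+1j*H[:,1])*np.conj(l[:,0]+1j*l[:,1])))
Rm=np.array([[np.cos(a),-np.sin(a)],[np.sin(a),np.cos(a)]]); t=W.mean(0)-Rm@L.mean(0)
print("yaw",a,"t",t,"res mm",(W-(L@Rm.T+t))*1e3)
print("W",W)
ms=cams.camera_model("scene"); ims=cv2.imread("pics/scene0.png")
c,s,_=blob((ims.max(2)<60).astype(np.uint8),190,235,215,260);print("scene btn",c,s,onplane(ms,c,.168))
st=env.get_state(); print("tool",R.from_quat(st["tool_rot"]).as_matrix().round(4))
E
```

```text
[314.26735219 306.28277635] [306 292  18  30 389] [222.19733333 285.84266667] [214 272  18  29 375] [428.25966851 260.54143646] [418 250  22  22 362]
yaw -0.22878429472231024 t [0.67324432 0.02725533] res mm [[ 1.4171276  -1.1936844 ]
 [-0.44409015 -0.86616111]
 [-0.97303745  2.0598455 ]]
W [[ 0.48104161  0.07114822]
 [ 0.51546738  0.2273066 ]
 [ 0.54742226 -0.11000002]]
scene btn [211.20512821 234.19487179] [201 224  22  21 390] [ 0.55671086 -0.11425743  0.168     ]
tool [[-9.630e-01  2.694e-01 -4.000e-04]
 [ 2.694e-01  9.630e-01 -1.700e-03]
 [-1.000e-04 -1.700e-03 -1.000e+00]]
```

Careful with the scale: shifts go in shares of 62.5 mm and turns go in shares of 2 rad. That gives: -0.0427 m is -0.6832, -0.038 m is -0.608, -0.0435 rad / 2 = -0.0218.

```bash
echo '[[[0,0,-0.32],-0.0218,0.06],[[-0.608,-0.6832,0],0,0.06],[[-0.608,-0.6832,0],0,0.06],[[-0.608,-0.6832,0],0,0.06],[[-0.608,-0.6832,0],0,0.06]]' > rows.txt && python3 shift.py rows.txt 30
echo '[[[-0.608,-0.6832,0],0,0.06],[[-0.608,-0.6832,0],0,0.06],[[-0.608,-0.6832,0],0,0.06],[[-0.608,-0.6832,0],0,0.06],[[-0.608,-0.6832,0],0,0.06]]' > rows.txt && python3 shift.py rows.txt
echo '[[[-0.608,-0.6832,0],0,0.06],[[-0.608,-0.6832,0],0,0.06],[[0,0,0],0,0.06]]' > rows.txt && python3 shift.py rows.txt
cat >> h.py <<'E'
T=np.array([.67324,.02726]); A=-.22878
def cup(p):
    d=np.array(p[:2])-T; c,s=np.cos(A),np.sin(A); return np.round([c*d[0]+s*d[1],-s*d[0]+c*d[1],p[2]],4)
def report(st):
    Rm=R.from_quat(st["tool_rot"]).as_matrix()
    print("t",st["clock"],"cup",cup(st["tcp_pos"]),"yaw err",np.arctan2(Rm[1,1],Rm[0,1])-(A+np.pi/2),"F",np.round(st["wrist_force"],1),"open",st["opening"],"grip",st["grip_force"])
E
python3 - <<'E'
from h import *; from workcell import env, cams
report(env.get_state()); cv2.imwrite("pics/w1.png",cams.capture("wrist")); 
E
```

```text
clock: 0.72
tcp_pos: [0.285, 0.4231, 0.2422]
tool_rot: [0.114, 0.993, -0.0, -0.0]
wrist_force: [1.2, 0.2, 0.8]
opening: 0.0602
grip_force: 0.0
clock: 1.35
tcp_pos: [0.4213, 0.1722, 0.2424]
tool_rot: [0.114, 0.993, 0.0, -0.0]
wrist_force: [1.2, -0.5, -0.2]
opening: 0.0604
grip_force: 0.0
clock: 1.72
tcp_pos: [0.4767, 0.0684, 0.2425]
tool_rot: [0.119, 0.993, -0.001, 0.0]
wrist_force: [-0.7, 1.0, -1.6]
opening: 0.0598
grip_force: 0.0
t 1.725 cup [-0.2007 -0.0045  0.2425] yaw err -0.009607595959700177 F [-0.7  1.  -1.6] open 0.05984534631255447 grip 0.0
```

View pics/w1.png

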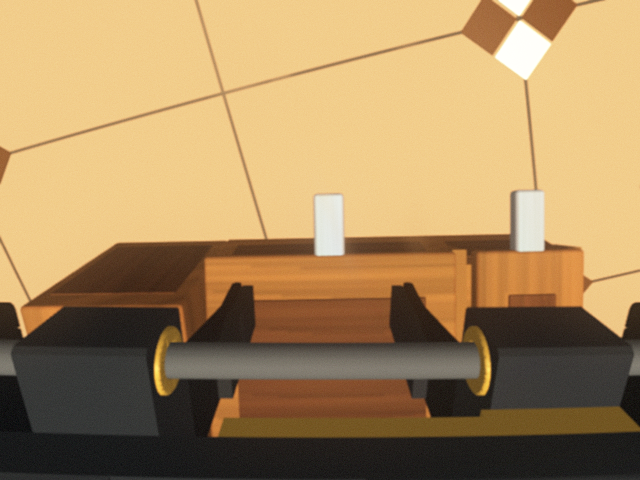

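The wrist view shows the wide pull at about (329,224) and the narrow one at (527,220). I'll check both against the fit.

```bash
python3 - <<'E'
from h import *; from workcell import env, cams
im=cv2.imread("pics/w1.png"); m=cams.camera_model("wrist"); hsv=cv2.cvtColor(im,cv2.COLOR_BGR2HSV)
g=((hsv[...,1]<50)&(hsv[...,2]>140)).astype(np.uint8)
for b in ((300,360,180,265),(500,560,180,262)):
    c,s,_=blob(g,*b); print(c,s,cup(onplane(m,c,.0961)),"far end",cup(onplane(m,(c[0],s[1]),.090)),"near",cup(onplane(m,(c[0],s[1]+s[3]),.102)))
report(env.get_state())
E
```

```text
[328.65005794 224.82792584] [ 314  194   30   62 1726] [-0.198   0.0042  0.0961] far end [-0.2213  0.0043  0.09  ] near [-0.1741  0.004   0.102 ]
[529.21736597 220.5011655 ] [ 515  190   29   62 1716] [-0.2007  0.163   0.0961] far end [-0.2239  0.1626  0.09  ] near [-0.1763  0.1637  0.102 ]
t 1.775 cup [-0.2024 -0.0017  0.2423] yaw err -0.005325033089271569 F [-0.4  0.4 -0.1] open 0.05972315531337326 grip 0.0
```

In the tool's units: 0.05 m is 0.8, 0.0015 m is 0.024.

```bash
echo '[[[0.032,0.024,0.8],0,0.06],[[0,0,0.8],0,0.06],[[0,0,0.64],0,0.06],[[0,0,0.448],0,0.06],[[0,0,0],0,0.0]]' > rows.txt && python3 shift.py rows.txt 30
echo '[[[0,0,0],0,0.0],[[0,0,0],0,0],[[0,0,0],0,0]]' > rows.txt && python3 shift.py rows.txt
python3 -c "
from h import *; from workcell import env, cams
report(env.get_state())"
```

```text
clock: 2.4
tcp_pos: [0.4712, 0.0764, 0.0725]
tool_rot: [0.113, 0.994, -0.001, -0.003]
wrist_force: [0.1, 0.4, 0.0]
opening: 0.0556
grip_force: 0.0
clock: 2.78
tcp_pos: [0.4746, 0.0758, 0.0756]
tool_rot: [0.114, 0.993, 0.001, 0.001]
wrist_force: [-0.3, -3.4, 1.5]
opening: 0.0279
grip_force: 3.1
t 2.775 cup [-0.2045  0.0022  0.0756] yaw err -0.00022193244353596597 F [-0.3 -3.4  1.5] open 0.027894682650588296 grip 3.1046149134635925
```

```bash
echo '[[[0,0,0],0,0.0],[[0,0,0],0,0]]' > rows.txt && python3 shift.py rows.txt
python3 -c "
from h import *; from workcell import env, cams
report(env.get_state())
q=np.linspace(0,1.27,13);b=q-.26;r=213.8
x=-r*np.cos(b)-8*np.sin(b);z=150+r*np.sin(b)-8*np.cos(b)
print(np.c_[q[1:],-np.diff(x),-np.diff(z)].round(2),z-13)"
```

```text
clock: 3.02
tcp_pos: [0.4742, 0.0739, 0.0755]
tool_rot: [0.114, 0.993, -0.001, 0.0]
wrist_force: [-1.4, -5.0, 5.5]
opening: 0.0236
grip_force: 30.0
t 3.025 cup [-2.045e-01  2.000e-04  7.550e-02] yaw err -0.0006955026254382712 F [-1.4 -5.   5.5] open 0.023628138140630944 grip 29.9982621115565
[[  0.11   5.48 -21.96]
 [  0.21   3.13 -22.42]
 [  0.32   0.74 -22.62]
 [  0.42  -1.65 -22.57]
 [  0.53  -4.03 -22.27]
 [  0.64  -6.36 -21.72]
 [  0.74  -8.62 -20.93]
 [  0.85 -10.78 -19.9 ]
 [  0.95 -12.82 -18.65]
 [  1.06 -14.72 -17.19]
 [  1.16 -16.45 -15.54]
 [  1.27 -18.   -13.72]] [ 74.30505818  96.26445823 118.67969892 141.29994825 163.8720801
 186.14350683 207.86500574 228.79350797 248.69481847 267.34623673
 284.53904883 300.08086302 313.79776261]
```

In the tool's units: -0.0226 m is -0.3616, -0.0224 m is -0.3584.

```bash
echo '[[[0.088,0,-0.352],0,0],[[0.048,0,-0.3584],0,0],[[0.0112,0,-0.3616],0,0],[[-0.0256,0,-0.3616],0,0],[[-0.064,0,-0.3568],0,0]]' > rows.txt && python3 shift.py rows.txt
python3 -c "
from h import *; from workcell import env, cams
report(env.get_state())"
```

```text
clock: 3.65
tcp_pos: [0.4696, 0.0748, 0.1862]
tool_rot: [0.115, 0.993, -0.001, -0.001]
wrist_force: [3.1, -2.8, -6.5]
opening: 0.0238
grip_force: 30.0
t 3.65 cup [-2.091e-01  1.000e-04  1.862e-01] yaw err -0.0008877256209027795 F [ 3.1 -2.8 -6.5] open 0.023752419948021068 grip 30.00023603439331
```

In the tool's units: -0.0217 m is -0.3472, -0.0209 m is -0.3344.

```bash
echo '[[[-0.1024,0,-0.3472],0,0],[[-0.1376,0,-0.3344],0,0],[[-0.1728,0,-0.3184],0,0],[[-0.2048,0,-0.2976],0,0],[[-0.2352,0,-0.2752],0,0]]' > rows.txt && python3 shift.py rows.txt
echo '[[[-0.264,0,-0.248],0,0],[[-0.288,0,-0.2192],0,0],[[0,0,0],0,0],[[0,0,0],0,0]]' > rows.txt && python3 shift.py rows.txt
python3 - <<'E'
from h import *; from workcell import env, cams
report(env.get_state()); cv2.imwrite("pics/s2.png",cams.capture("scene"))
E
```

```text
clock: 4.28
tcp_pos: [0.5195, 0.0638, 0.2832]
tool_rot: [0.114, 0.993, -0.001, -0.004]
wrist_force: [-2.6, -0.7, -6.6]
opening: 0.024
grip_force: 30.0
clock: 4.78
tcp_pos: [0.5548, 0.056, 0.314]
tool_rot: [0.115, 0.993, -0.0, -0.001]
wrist_force: [-4.7, -1.4, 3.1]
opening: 0.0231
grip_force: 30.0
t 4.775 cup [-0.1219  0.0011  0.314 ] yaw err -0.0007679680129017985 F [-4.7 -1.4  3.1] open 0.0231304775097513 grip 30.004569775192067
```

View pics/s2.png

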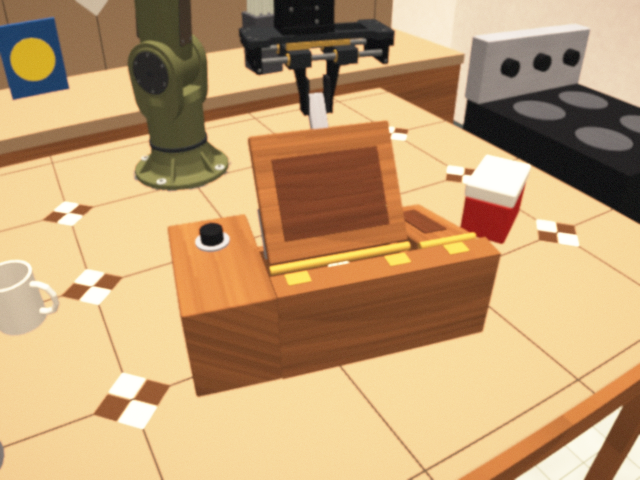

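Door is up and the button looks up too, at (212,233). Now I'll open the fingers and withdraw upward.

In the tool's units: -0.05 m is -0.8, -0.03 m is -0.48.

```bash
echo '[[[0,0,0],0,0.06],[[0,0,0],0,0.06],[[0,0,0],0,0.06],[[0,0,-0.48],0,0.06],[[0,0,-0.8],0,0.06]]' > rows.txt && python3 shift.py rows.txt
echo '[[[0,0,-0.48],0,0.06],[[0,0,0],0,0.06],[[0,0,0],0,0.06],[[0,0,0],0,0.06],[[0,0,0],0,0.06]]' > rows.txt && python3 shift.py rows.txt
python3 - <<'E'
from h import *; from workcell import env, cams
report(env.get_state()); cv2.imwrite("pics/s3.png",cams.capture("scene"))
E
```

```text
clock: 5.45
tcp_pos: [0.5552, 0.0565, 0.3933]
tool_rot: [0.114, 0.993, -0.0, -0.001]
wrist_force: [0.4, -0.9, 0.4]
opening: 0.0582
grip_force: 0.0
clock: 6.08
tcp_pos: [0.5556, 0.0564, 0.4231]
tool_rot: [0.114, 0.993, -0.0, -0.001]
wrist_force: [-0.5, 1.0, 0.6]
opening: 0.06
grip_force: 0.0
t 6.075 cup [-0.1212  0.0017  0.4231] yaw err -0.0003777967340754529 F [-0.5  1.   0.6] open 0.05999333717654623 grip 0.0
```

View pics/s3.png

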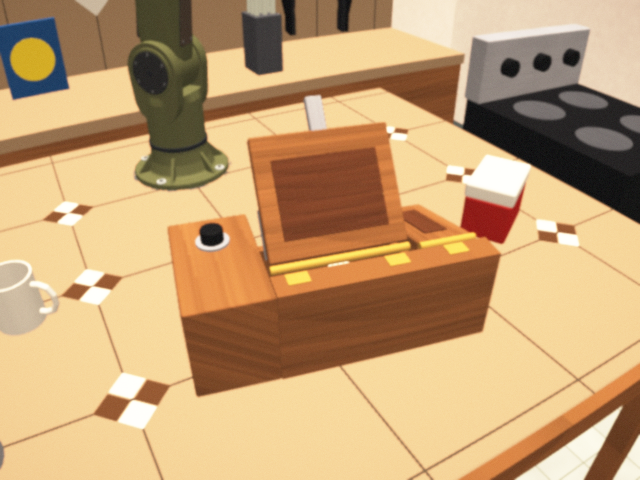

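Stay holds at about 1.20. The gripper body (190 mm along y) would hit the raised door at the button, so I'll move over it first and then turn 90°.

In the tool's units: -0.055 m is -0.88, -0.011 m is -0.176.

```bash
echo '[[[-0.176,-0.88,0],0,0],[[-0.176,-0.88,0],0,0],[[-0.16,-0.88,0],0,0],[[0,0,0],0,0]]' > rows.txt && python3 shift.py rows.txt 30
python3 - <<'E'
from h import *; from workcell import env, cams
s=env.get_state();report(s);print(s["joint_pos"].round(2) if hasattr(s["joint_pos"],"round") else s["joint_pos"])
E
```

```text
clock: 6.62
tcp_pos: [0.548, -0.118, 0.4243]
tool_rot: [0.12, 0.993, -0.001, 0.0]
wrist_force: [0.5, 0.5, -0.0]
opening: 0.028
grip_force: 0.0
t 6.625 cup [-0.0891 -0.1699  0.4243] yaw err -0.011025515177320866 F [ 0.5  0.5 -0. ] open 0.028047137953223618 grip 0.0
[-0.46  0.12  0.7   1.33 -0.08  1.72  1.56]
```

In the tool's units: -0.175 rad / 2 = -0.0875.

```bash
echo '[[[0,0,0],-0.0875,0],[[0,0,0],-0.0875,0]]' > rows.txt && python3 shift.py rows.txt
python3 - <<'E'
from h import *; from workcell import env, cams
s=env.get_state();report(s);print(np.round(s["joint_pos"],2))
E
```

```text
clock: 6.88
tcp_pos: [0.5496, -0.1105, 0.4236]
tool_rot: [-0.064, 0.998, 0.0, -0.0]
wrist_force: [0.2, 0.8, -0.2]
opening: 0.008
grip_force: 0.0
t 6.875 cup [-0.0892 -0.1622  0.4236] yaw err 0.3563775012352086 F [ 0.2  0.8 -0.2] open 0.008038644336848167 grip 0.0
[-0.44  0.12  0.67  1.33 -0.08  1.72  1.92]
```

In the tool's units: 0.175 rad / 2 = 0.0875.

```bash
echo '[[[0,0,0],0.0875,0],[[0,0,0],0.0875,0],[[0,0,0],0.0875,0],[[0,0,0],0.0875,0],[[0,0,0],0.0875,0]]' > rows.txt && python3 shift.py rows.txt
echo '[[[0,0,0],0.0875,0],[[0,0,0],0.0875,0],[[0,0,0],0.0875,0],[[0,0,0],0.0875,0],[[0,0,0],0.0875,0]]' > rows.txt && python3 shift.py rows.txt
echo '[[[0,0,0],0.0855,0],[[0,0,0],0,0],[[0,0,0],0,0]]' > rows.txt && python3 shift.py rows.txt
python3 - <<'E'
from h import *; from workcell import env, cams
s=env.get_state();report(s);print(np.round(s["joint_pos"],2))
E
```

```text
clock: 7.5
tcp_pos: [0.5497, -0.1103, 0.4236]
tool_rot: [0.37, 0.929, 0.0, -0.0]
wrist_force: [-0.2, 0.6, -0.0]
opening: 0.0005
grip_force: 0.0
clock: 8.12
tcp_pos: [0.5497, -0.1102, 0.4237]
tool_rot: [0.729, 0.685, 0.0, -0.0]
wrist_force: [0.5, 0.9, 0.4]
opening: 0.0006
grip_force: 0.0
clock: 8.5
tcp_pos: [0.5496, -0.1109, 0.4238]
tool_rot: [0.782, 0.623, 0.0, -0.0]
wrist_force: [0.5, -0.3, -0.2]
opening: 0.0005
grip_force: 0.0
t 8.5 cup [-0.0891 -0.1626  0.4238] yaw err -1.5677540673033392 F [ 0.5 -0.3 -0.2] open 0.0005458717187235816 grip 0.0
[-0.56  0.13  0.82  1.33 -0.1   1.72  0.01]
```

In the tool's units: 0.06 m is 0.96, 0.052 m is 0.832.

```bash
echo '[[[0,0,0.96],0,0],[[0,0,0.96],0,0],[[0,0,0.96],0,0],[[0,0,0.832],0,0],[[0,0,0],0,0]]' > rows.txt && python3 shift.py rows.txt
python3 - <<'E'
from h import *; from workcell import env, cams
report(env.get_state()); cv2.imwrite("pics/s4.png",cams.capture("scene"))
E
```

```text
clock: 9.12
tcp_pos: [0.5466, -0.1107, 0.1885]
tool_rot: [0.783, 0.622, -0.003, -0.003]
wrist_force: [-0.1, -0.5, 0.7]
opening: 0.0005
grip_force: 0.0
t 9.125 cup [-0.092  -0.1631  0.1885] yaw err -1.5698935452151748 F [-0.1 -0.5  0.7] open 0.00045153298026030987 grip 0.0
```

View pics/s4.png

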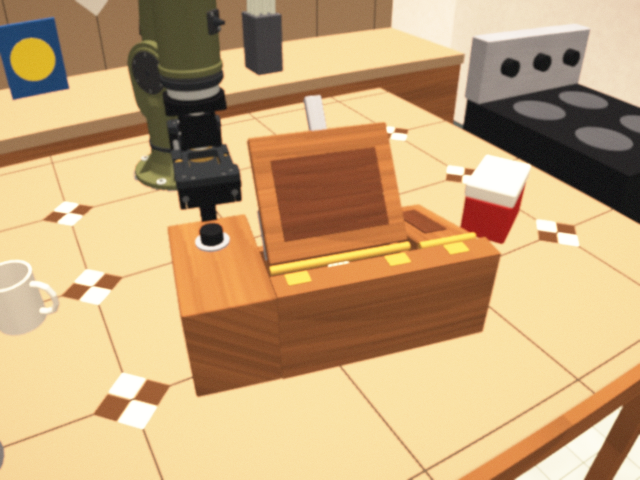

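Fingertips are at about (210,218), just above the button top, and the door is still up. Pressing now.

In the tool's units: 0.012 m is 0.192, 0.007 m is 0.112.

```bash
echo '[[[0,0,0.192],0,0],[[0,0,0.112],0,0],[[0,0,0.096],0,0],[[0,0,0],0,0],[[0,0,0],0,0]]' > rows.txt && python3 shift.py rows.txt
echo '[[[0,0,0],0,0],[[0,0,0],0,0]]' > rows.txt && python3 shift.py rows.txt
python3 - <<'E'
from h import *; from workcell import env, cams
report(env.get_state()); cv2.imwrite("pics/s5.png",cams.capture("scene"))
E
```

```text
clock: 9.8
tcp_pos: [0.5505, -0.1117, 0.1677]
tool_rot: [0.783, 0.622, 0.001, 0.001]
wrist_force: [1.3, -0.4, 2.7]
opening: 0.0004
grip_force: 1.6
clock: 10.05
tcp_pos: [0.5504, -0.1117, 0.1676]
tool_rot: [0.783, 0.622, 0.001, 0.001]
wrist_force: [3.4, -0.6, 4.9]
opening: 0.0005
grip_force: 2.1
t 10.05 cup [-0.0881 -0.1632  0.1676] yaw err -1.5714504787963226 F [ 3.4 -0.6  4.9] open 0.0004977574102749051 grip 2.1206874671042897
```

View pics/s5.png

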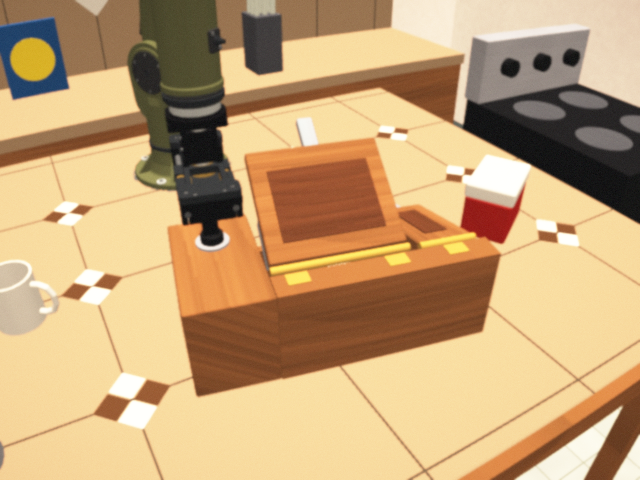

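The door's top edge has dropped from row 125 to row 140, so the stay is unlocked. I'll press a bit deeper, hold, then lift off.

In the tool's units: 0.004 m is 0.064.

```bash
echo '[[[0,0,0.064],0,0],[[0,0,0],0,0],[[0,0,0],0,0],[[0,0,0],0,0],[[0,0,0],0,0]]' > rows.txt && python3 shift.py rows.txt
echo '[[[0,0,0],0,0],[[0,0,0],0,0],[[0,0,-0.48],0,0],[[0,0,-0.8],0,0],[[0,0,-0.8],0,0]]' > rows.txt && python3 shift.py rows.txt
for i in 1 2 3 4; do echo '[[[0,0,0],0,0],[[0,0,0],0,0],[[0,0,0],0,0],[[0,0,0],0,0],[[0,0,0],0,0]]' > rows.txt && python3 shift.py rows.txt >/dev/null; done
python3 - <<'E'
from h import *; from workcell import env, cams
report(env.get_state()); a=cams.capture("scene"); cv2.imwrite("pics/s6.png",a)
d=cv2.absdiff(a,cv2.imread("pics/scene0.png")).max(2); print("door region diff vs start",d[205:275,250:410].mean())
E
```

```text
clock: 10.72
tcp_pos: [0.5503, -0.1117, 0.1636]
tool_rot: [0.783, 0.622, 0.001, 0.001]
wrist_force: [3.8, 0.5, 6.3]
opening: 0.0003
grip_force: 2.8
clock: 11.35
tcp_pos: [0.5475, -0.1113, 0.2928]
tool_rot: [0.783, 0.621, -0.002, -0.002]
wrist_force: [-0.4, -0.3, -0.0]
opening: 0.0005
grip_force: 0.0
t 13.85 cup [-0.089  -0.1633  0.293 ] yaw err -1.5714851173666338 F [ 0.1  0.4 -0.1] open 7.831425344360335e-05 grip 0.0
door region diff vs start 4.600357142857143
```

View pics/s6.png

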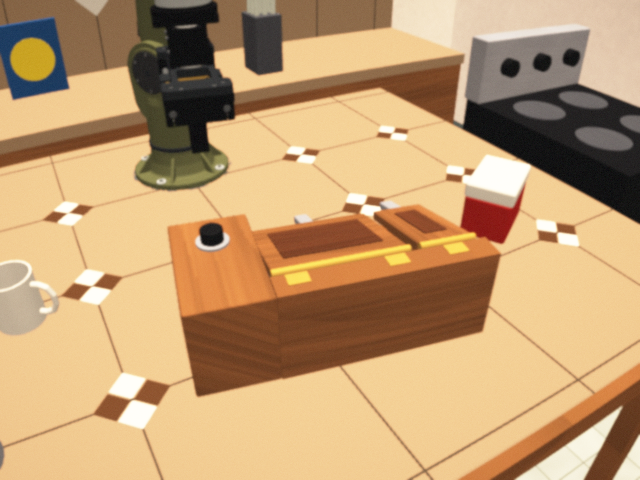

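The door looks shut, as in the first picture. The button is up at (212,233), the narrow door is shut and the arm is clear. I'll wait one more second and hand in.

```bash
echo '[[[0,0,0],0,0],[[0,0,0],0,0],[[0,0,0],0,0],[[0,0,0],0,0],[[0,0,0],0,0]]' > rows.txt && python3 shift.py rows.txt | head -1; python3 -c "
from workcell import env, cams
print(env.hand_in())"
```

```text
clock: 14.52
the job is handed in; nothing more can be done
None
```

I raised the wide door until its stay locked, let go so it stood open untouched, then pressed the release and it came down shut; the job was handed in at about 14.5 s, with the narrow door shut and the arm clear in the last picture, and no verdict was returned.

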